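Roll the trolley wheel into its cradle

ROBOT

A 6-joint arm with a two-finger parallel gripper is mounted at the origin on the work surface. World frame = base frame: x ahead of the robot, y to its left, z up, the work surface at z = 0. Lengths are in m, angles in rad, forces in N, time in s.
With the tool pointing down it reaches from about 0.325 to 0.775 m from the base axis. Payload 5.5 kg.
Tool frame: the origin (TCP) lies midway between the tips of the shut fingers; the grasp point (between the pads) lies env.grip_point_offset behind it (env.grip_point_offset is the distance from the TCP to the grasp point, in m); z points along the fingers, y is the line along which they close (so a half turn about z gives the same grasp; the last joint's range is limited). The gripper opens to 85 mm and grips with 20 to 120 N. Pads are 22 mm wide; open, the fingers measure 114 mm over their backs; the gripper's body (76 mm by 85 mm) begins 54 mm behind the grasp point. The pads swing forward as they close: fully open they stand 13 mm farther back than shut.
Start: joints at [1.262, 0.091, 1.231, -0, 1.82, -0.057], TCP at [0.149, 0.581, 0.231] pointing down, gripper open.
Joint ranges: [-2.87, 2.87], [-0.86, 2.18], [0.17, 2.46], [-1.51, 4.65], [0.06, 2.69], [-2.65, 2.65]. Speed limits (rad/s): [2.57, 2.57, 3.01, 3.14, 3.14, 3.14].

INTERFACE

Orientations are given as a unit quaternion [x, y, z, w].
In Python, from rig import env, imaging, job gives the robot as it stands. Calls block until the motion is done:
- env.move_to(position, orientation): joint-space move of the TCP to a pose.
- env.move_l(position, v=0.15, rotation=None, threshold=None): straight line of the TCP; rotation=None keeps the orientation; v is the mean speed in m/s. With threshold (N) it stops when the force on the tool has changed by that much, and returns True; else False.
- env.movej(angles): joint-space move.
- env.command_gripper(opening, strength=None): finger opening in m; strength is the grip in N (None keeps the last); returns when the fingers have stopped.
- env.sleep(seconds).
- env.ik(position, orientation): joint angles nearest the present ones, or None.
- env.get_obs(): the state.
- imaging.grab_frame(name): name is "side" or "top"; returns a dict with "image" (384x512x3 uint8, red, green, blue), "intrinsics" (3x3 intrinsics, pixels), "T" (4x4, takes a point from camera to world coordinates). Camera axes: x right, y down, z forward; pixel columns grow to the right and rows downward; lengths in m; the calibration is good to about 2 mm. A picture is of the moment at which its call begins. There is no depth.
A pose or a line that the arm cannot do raises env.Unreachable and nothing moves.
- job.close_job(): hands the job in; it is judged then, once.
The state is a dict: "time": time; "joint_pos": joint angles; "qvel": joint speeds; "tau": joint torques, N m; "ee_pos": TCP position; "tool_rot": TCP orientation; "contact_force": force on the tool from outside, world axes, zero at the start; "moment": the same for the moment, N m; "finger_gap": finger opening in m; "gripper_force": force on a finger pad.
Only numpy, scipy, OpenCV 4.12 (cv2) and the standard library are available. Lean on these libraries where they do the work, as an engineer would, in place of code of your own. Each camera call takes 0.05 s, during which the arm holds its last target. There are 200 camera calls.

TASK

The oil tester's trolley is being serviced: roll the wheel with the red hub on its rim along its own lane of the grey board, over the low steel bar and onto the yellow spot between the bar and the black stop block, and leave it standing there. Really roll it: do not lift it, drag it without turning or let it lean over, and do not disturb the wheel with the blue hub or the steel mug.

Things in the scene. Friction and masses are not known exactly. Their poses are not given: they have to be found in the camera images.
- wheel_red: The wheel to roll: solid slippery nylon, cream, red hub and rim band, 90 mm across, 34 wide, 0.2 to 0.4 kg, on its rim in one lane, 190 to 270 mm short of the cradle. Origin at its centre. y axis = axle (level); at first x points along the lane to the cradle within 3 degrees and z up to a black rim mark; both turn as it rolls. Pushed slowly at axle height it rolls straight; unpushed it soon stops.
- wheel_blue: The same kind of wheel with a blue hub and rim band, 90 mm across and 34 mm wide, standing on its rim in the other lane, 190 to 270 mm short of that lane's cradle. Origin at its centre. To be left alone.
- board: Fixed board 12 mm thick, x -210 to 190 mm, y +-125 mm, z up, origin at its underside. Flat lanes between yellow lines run to +x at y = 65 and -65 mm. Each ends in a cradle: bar across at x = 99 mm, 4 mm proud; yellow spot at x = 120; black block 70 mm wide, 30 high above the board, face at x = 164. Pushed over the bar (2 to 5 N) a wheel settles at x about 120, its centre 57 mm above the origin.
- mug: Loose steel mug, 80 mm in diameter and 95 mm high, with a handle, standing on the bench beyond the board's cradle end; origin at the centre of its underside. To be left alone.
Not all that is in view belongs to the job. Leave any purple look-alike of the wheel_red alone.

How it is judged:
By the outcome, as a careful person would: the job done as asked, in the order asked, and still so for the second after the job is handed in, with the robot touching nothing.
It also fails if it takes over 38 s, if anything falls off the work surface, if the arm or the gripper's body presses on something with over 40 N, if the wrist force passes 120 N, or if a joint passes its speed limit or range.

## Working session

There is one attempt and no reset: what is moved stays moved. The work goes in short steps, each a Python script; the robot and the scene stay as the last script left them, time stands still between calls to the robot, and variables do not carry over. Pictures are saved under pics/ and viewed, at most 10 in all, crops included, and the job is handed in when it is done.

```bash
mkdir -p pics; ls; python3 - <<'E'
from rig import env, imaging, job
import cv2,numpy as np
for n in("top","side"):
    f=imaging.grab_frame(n); np.savez(f"pics/{n}.npz",**f)
    cv2.imwrite(f"pics/{n}.png",cv2.resize(f["image"][:,:,::-1],(768,576)))
    print(n,f["intrinsics"].tolist(),np.round(f["T"],4).tolist())
print(env.grip_point_offset,env.get_obs()["time"],env.get_obs()["tool_rot"])
E
```

```text
pics
top [[423.4232450370217, 0.0, 260.4726172761633], [0.0, 423.4232450370217, 184.87284436058692], [0.0, 0.0, 1.0]] [[-0.0033, -0.9788, 0.2048, 0.3362], [-1.0, 0.002, -0.0067, 0.1301], [0.0062, -0.2048, -0.9788, 0.906], [0.0, 0.0, 0.0, 1.0]]
side [[452.2939829700159, 0.0, 255.20639738936734], [0.0, 452.2939829700159, 190.04336055036438], [0.0, 0.0, 1.0]] [[0.9332, -0.1663, 0.3185, 0.1421], [-0.3586, -0.4854, 0.7974, -0.7996], [0.022, -0.8584, -0.5126, 0.6333], [0.0, 0.0, 0.0, 1.0]]
0.0187 0.1 [ 1.25571202e-01  9.92084253e-01 -8.27436509e-04 -1.52564113e-04]
```

View pics/top.png

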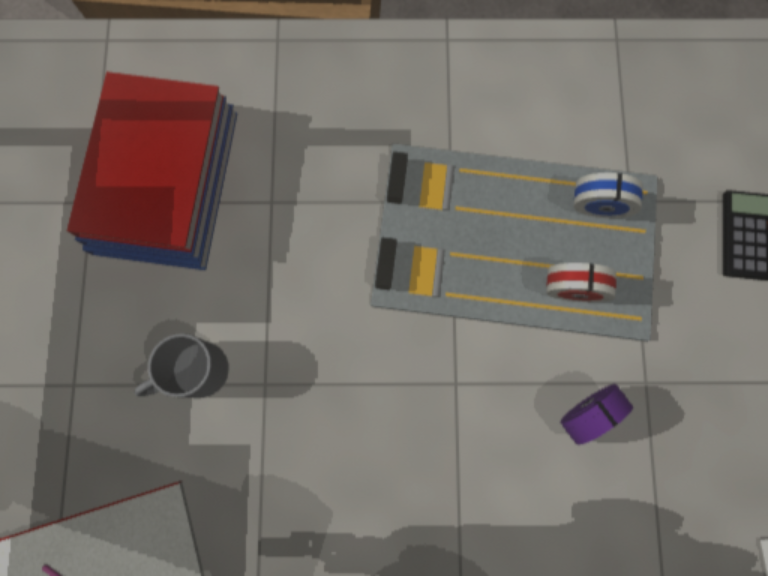

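View pics/side.png

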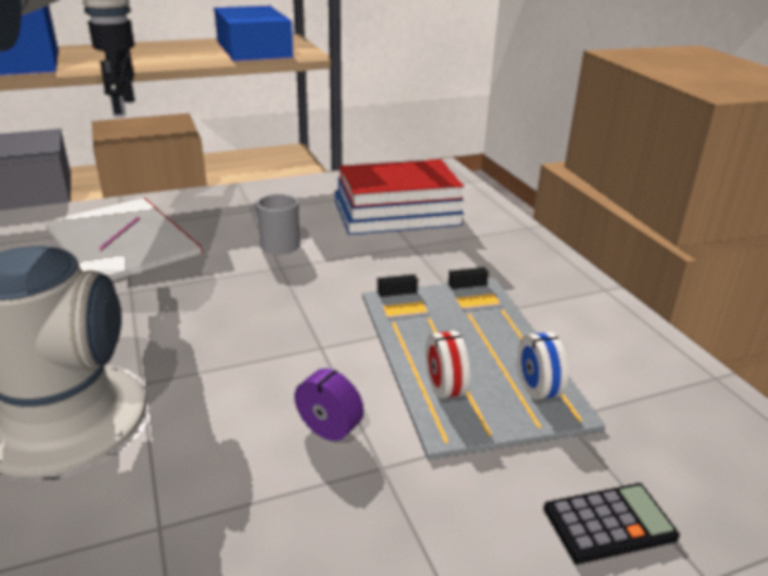

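Candidates in the top view: red-hub wheel (581,282), blue-hub wheel (608,195) and purple look-alike (597,413). The red book is no wheel. I choose (581,282) and check it in a crop.

```bash
cat > h.py <<'E'
import numpy as np, cv2
def ray(f,p,z):
    K,T=f["intrinsics"],f["T"]; d=T[:3,:3]@np.linalg.inv(K)@np.array([p[0],p[1],1.]); c=T[:3,3]
    return c+d*(z-c[2])/d[2]
def proj(f,P):
    Ti=np.linalg.inv(f["T"]); q=(Ti[:3,:3]@np.atleast_2d(P).T).T+Ti[:3,3]; q=q@f["intrinsics"].T; return q[:,:2]/q[:,2:]
def fit(f,pix,loc,z):   # rigid 2D fit: world = R loc + t
    W=np.array([ray(f,p,z)[:2] for p in pix]); L=np.array(loc); a=L-L.mean(0); b=W-W.mean(0)
    th=np.arctan2((a[:,0]*b[:,1]-a[:,1]*b[:,0]).sum(),(a*b).sum()); R=np.array([[np.cos(th),-np.sin(th)],[np.sin(th),np.cos(th)]])
    t=W.mean(0)-R@L.mean(0); return th,t,(L@R.T+t-W)
E
python3 - <<'E'
from h import *
f=np.load("pics/top.npz"); s=np.load("pics/side.npz")
loc=np.array([(.19,-.125),(.19,.125),(-.21,-.125),(-.21,.125)])
pix=np.array([(390,145),(371,305),(660,178),(648,340)])/1.5-.17
th,t,r=fit(f,pix,loc,.012); print(th,t,np.round(r,4).tolist())
a=cv2.resize(f["image"][88:238,240:450,::-1],None,fx=3.8,fy=3.8,interpolation=3); cv2.imwrite("pics/tc.png",a)
b=cv2.resize(s["image"][170:320,235:410,::-1],None,fx=4,fy=4,interpolation=3); cv2.imwrite("pics/sc.png",b)
E
```

```text
1.4389980668962765 [ 0.580513   -0.04983125] [[0.0025, -0.0027], [-0.0018, 0.0023], [0.0027, 0.0032], [-0.0034, -0.0028]]
```

View pics/tc.png

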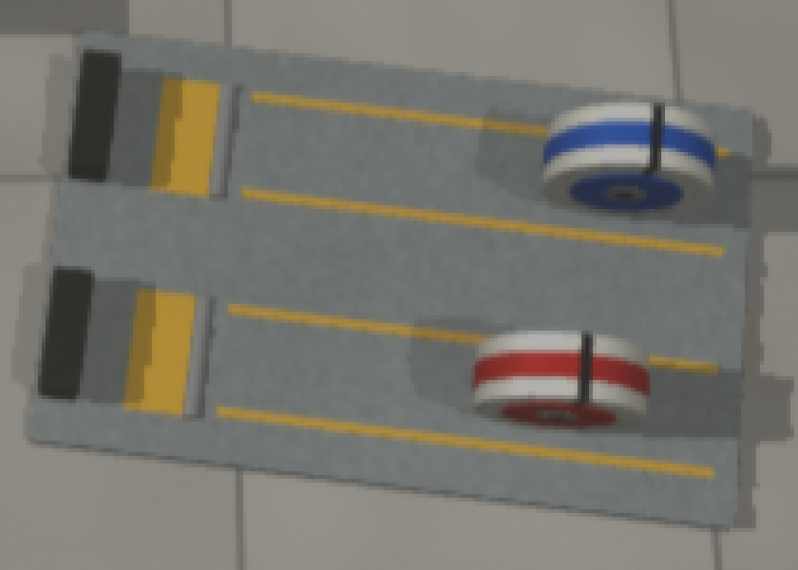

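View pics/sc.png

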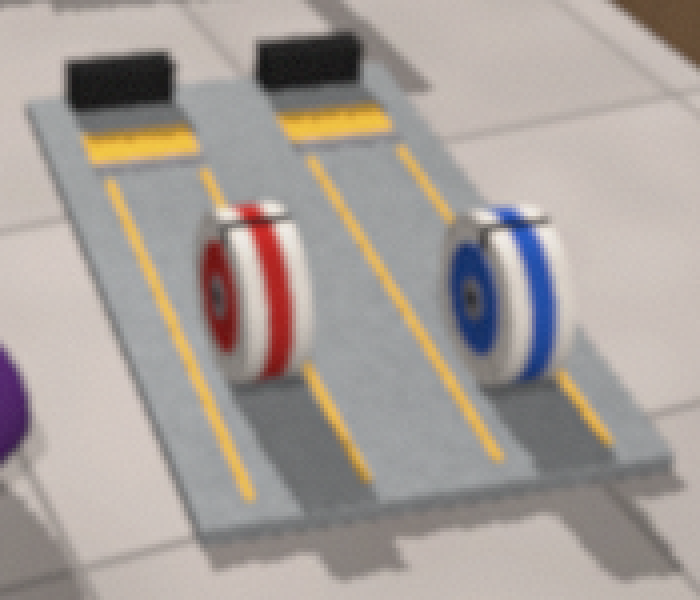

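The crop confirms it. The red hub is at crop (558,414), in the board's +y lane (robot side), standing upright. The bar is at crop x≈205 and the block at x≈65. I can compute now.

```bash
cat >> h.py <<'E'
from scipy.spatial.transform import Rotation as Ro
def setup():
    f=np.load("pics/top.npz"); s=np.load("pics/side.npz")
    U=lambda p:(np.array(p)+.5)/3.8+[240,88]-.5; V=lambda p:(np.array(p)+.5)/4+[235,170]-.5
    loc=np.array([(.19,-.125),(.19,.125),(-.21,-.125),(-.21,.125)])
    th,t,r=fit(f,U([(80,33),(30,440),(750,110),(735,525)]),loc,.012)
    return f,s,U,V,th,t,r
def R2(th): return np.array([[np.cos(th),-np.sin(th)],[np.sin(th),np.cos(th)]])
E
python3 - <<'E'
from h import *
from rig import env
f,s,U,V,th,t,r=setup(); R=R2(th)
print(th,t,np.round(r,4).tolist())
L=lambda w:R.T@(w[:2]-t)
ths,ts,rs=fit(s,V([(25,103),(205,540),(672,465)]),[(.19,.125),(-.21,.125),(-.21,-.125)],.012); print("side",ths,ts,np.round(rs,4).tolist())
for n,p,z in[("hub",(558,414),.057),("bar",(208,298),.016),("bar",(195,415),.016),("line",(230,309),.012),("line",(715,369),.012),("line",(219,411),.012),("line",(713,473),.012)]: print(n,L(ray(f,U(p),z)))
w=ray(s,V((217,295)),.057); print("side hub",L(w), R2(ths).T@(w[:2]-ts))
# rim extents, top view
for p in[(474,370),(650,372)]: print(L(ray(f,U(p),.057)))
for q in (0,np.pi):
  yaw=th+q; rot=Ro.from_matrix(np.array([[np.cos(yaw),np.sin(yaw),0],[np.sin(yaw),-np.cos(yaw),0],[0,0,-1]]).astype(float)).as_quat()
  for x in(-.2,.06):
    for z in (.2,.045):
      P=R@[x,.065]+t; print(q,x,z,P,env.ik([*P,z],rot))
E
```

```text
1.4483622060688417 [ 0.58189732 -0.04969196] [[0.0018, 0.0008], [-0.0018, 0.0023], [0.0017, -0.0017], [-0.0017, -0.0014]]
side 1.435181458580252 [ 0.58079095 -0.05261092] [[-0.0, -0.0011], [-0.0031, 0.0014], [0.0032, -0.0002]]
hub [-0.09374085  0.08214711]
bar [0.09715145 0.03001748]
bar [0.0974549  0.09836337]
line [0.08374512 0.03390163]
line [-0.19393618  0.03565821]
line [0.08399846 0.09370145]
line [-0.19510288  0.09561419]
side hub [-0.08898247  0.08283876] [-0.08702484  0.08095718]
[-0.04722982  0.06346131]
[-0.141823    0.05312916]
0 -0.2 0.2 [ 0.4929582  -0.24025647] [-5.15537812e-01 -5.20756281e-02  1.43095992e+00 -4.44089210e-16
  1.76270836e+00 -3.93103691e-01]
0 -0.2 0.045 [ 0.4929582  -0.24025647] [-5.15537812e-01 -2.38213595e-03  1.65842184e+00 -4.44089210e-16
  1.48555295e+00 -3.93103691e-01]
0 0.06 0.2 [0.5247116  0.01779725] [-3.09004612e-02 -1.15054988e-01  1.49048363e+00 -4.44089210e-16
  1.76616401e+00  9.15336595e-02]
0 0.06 0.045 [0.5247116  0.01779725] [-3.09004612e-02 -6.58612377e-02  1.72042962e+00 -4.44089210e-16
  1.48702427e+00  9.15336595e-02]
3.141592653589793 -0.2 0.2 [ 0.4929582  -0.24025647] None
3.141592653589793 -0.2 0.045 [ 0.4929582  -0.24025647] None
3.141592653589793 0.06 0.2 [0.5247116  0.01779725] None
3.141592653589793 0.06 0.045 [0.5247116  0.01779725] None
```

```bash
cat >> h.py <<'E'
TH=1.442; T0=np.array([.5815,-.0508])
ROT=Ro.from_matrix(np.array([[np.cos(TH),np.sin(TH),0],[np.sin(TH),-np.cos(TH),0],[0,0,-1]])).as_quat()
W=lambda x,y,z:[*(R2(TH)@[x,y]+T0),z]
def snap(n,tag):
    from rig import imaging
    f=imaging.grab_frame(n); np.savez(f"pics/{tag}.npz",**f)
    im=f["image"][:,:,::-1]
    c=im[88:238,240:450] if n=="top" else im[130:320,195:410]
    cv2.imwrite(f"pics/{tag}.png",cv2.resize(c,None,fx=3.8 if n=="top" else 3,fy=3.8 if n=="top" else 3,interpolation=3))
def st():
    from rig import env
    o=env.get_obs(); print(round(o["time"],2),np.round(R2(TH).T@(o["ee_pos"][:2]-T0),4),np.round(o["ee_pos"][2],4),np.round(o["contact_force"],2))
E
python3 - <<'E'
from h import *
from rig import env
env.command_gripper(.004)
env.move_to(W(-.172,.065,.2),ROT); st()
env.move_l(W(-.172,.065,.045),v=.12,threshold=8); st()
env.move_l(W(-.10,.065,.045),v=.05,threshold=8); st()
snap("top","t1"); snap("side","s1")
E
```

```text
3.88 [-0.1713  0.0648] 0.2001 [0.11 0.6  0.  ]
5.33 [-0.1722  0.0644] 0.0461 [-0.77 -0.13  0.26]
6.92 [-0.1003  0.065 ] 0.045 [-0.1  -0.37 -0.05]
```

View pics/s1.png

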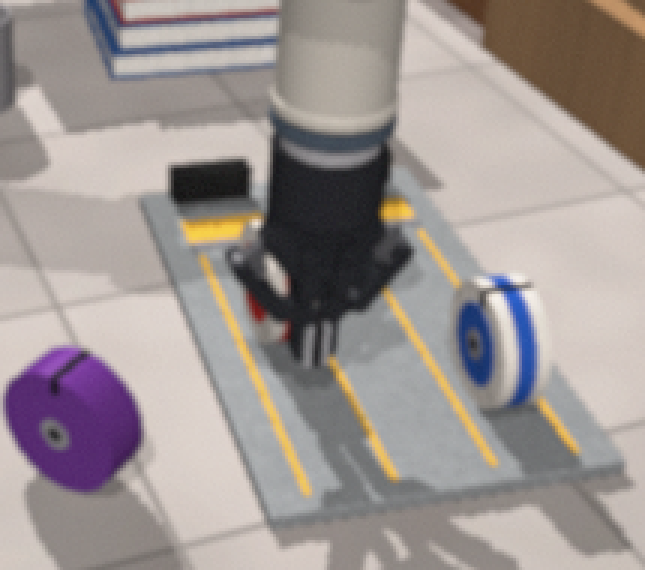

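View pics/t1.png

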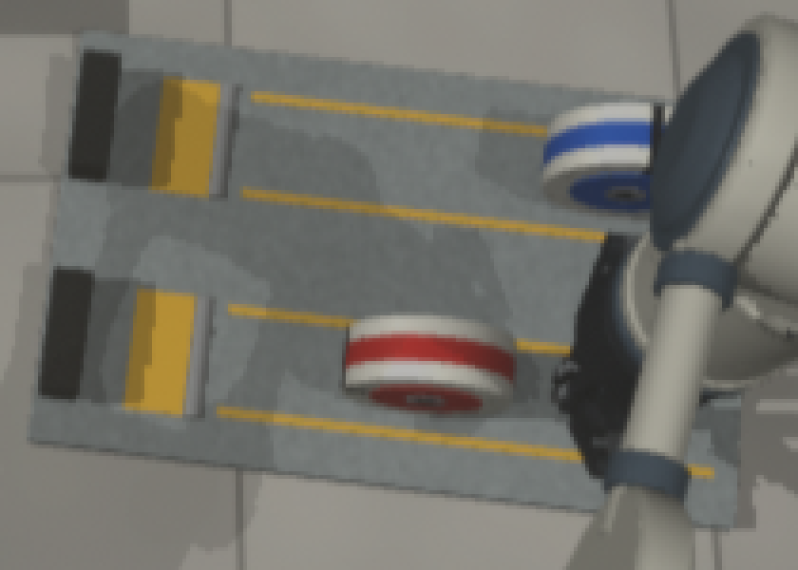

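The wheel has turned about 90° (mark now at the front edge, crop (345,350)). It rolled a little ahead, with the hub at (425,400). Next I check its lateral position and continue slowly.

```bash
python3 - <<'E'
from h import *
from rig import env
U=lambda p:(np.array(p)+.5)/3.8+[240,88]-.5
f=np.load("pics/t1.npz"); L=lambda w:R2(TH).T@(w[:2]-T0)
for p in[(558,414),(425,400)]: print("hub",L(ray(f,U(p),.057)))
for p in[(345,353),(515,362)]: print("band ends",L(ray(f,U(p),.057)))
for p in[(430,412),(430,408)]: print(L(ray(f,U(p),.057)))
st()
env.move_l(W(-.035,.065,.045),v=.035,threshold=8); st(); env.sleep(.3)
snap("top","t2")
E
```

```text
hub [-0.0931117   0.08129734]
hub [-0.02154705  0.08269701]
band ends [0.02353457 0.06236284]
band ends [-0.06816832  0.05569103]
[-0.02474715  0.08889807]
[-0.0245708   0.08671998]
7.02 [-0.1002  0.065 ] 0.045 [-0.09  0.72 -0.02]
9.03 [-0.0352  0.065 ] 0.045 [-0.17 -0.49  0.16]
```

View pics/t2.png

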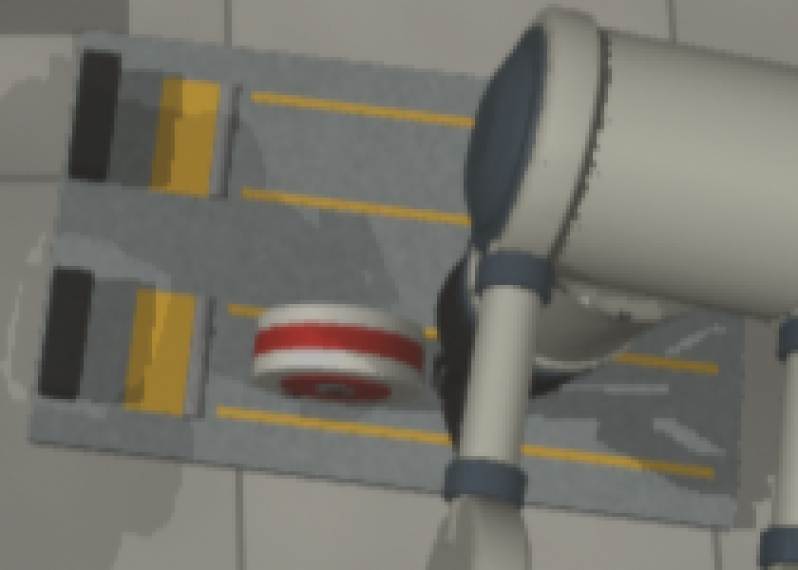

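The wheel is upright and centred, with the hub at (335,389), and is about to meet the bar. I push it over.

```bash
python3 - <<'E'
from h import *
from rig import env
st()
for x in (.02,.035,.045,.052,.056):
    h=env.move_l(W(x,.065,.045),v=.035,threshold=12); st()
    if h: print("hit"); break
env.sleep(.3); snap("top","t3")
E
```

```text
9.38 [-0.035  0.065] 0.045 [0.26 0.29 0.06]
11.1 [0.0198 0.065 ] 0.045 [-0.75  0.03  0.74]
11.68 [0.0355 0.0651] 0.0448 [-0.07 -0.93 -0.8 ]
12.11 [0.0454 0.0651] 0.0448 [ 0.54  0.11 -0.36]
12.46 [0.0522 0.065 ] 0.045 [-0.53  1.23  0.71]
12.72 [0.0562 0.065 ] 0.045 [-0.04 -1.39  0.49]
```

View pics/t3.png

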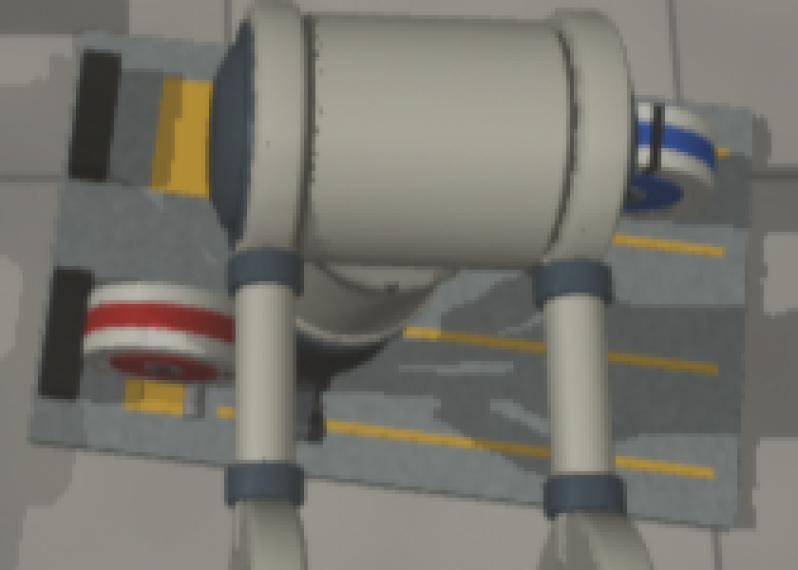

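The wheel is against the stop, with the hub at (163,368). I retreat and check from both cameras.

```bash
python3 - <<'E'
from h import *
from rig import env
env.move_l(W(.0,.065,.045),v=.08); env.move_l(W(-.02,.065,.2),v=.15)
env.move_l(W(-.15,.065,.24),v=.2); env.sleep(.5); st()
snap("top","t4"); snap("side","s4")
a=cv2.imread("pics/t4.png")[230:480,0:400]; b=cv2.imread("pics/s4.png")
h=cv2.resize(a,(400,250)); c=np.zeros((570,800,3),np.uint8); c[:250,:400]=h; b=cv2.resize(b[60:360,80:480],(400,300)); c[250:550,400:]=b; cv2.imwrite("pics/f4.png",c)
U=lambda p:(np.array(p)+.5)/3.8+[240,88]-.5
f=np.load("pics/t4.npz"); print(R2(TH).T@(ray(f,U((163,368)),.057)[:2]-T0))
E
```

```text
16.45 [-0.1498  0.065 ] 0.24 [-0.23  0.28  0.41]
[0.12025343 0.08304554]
```

View pics/f4.png

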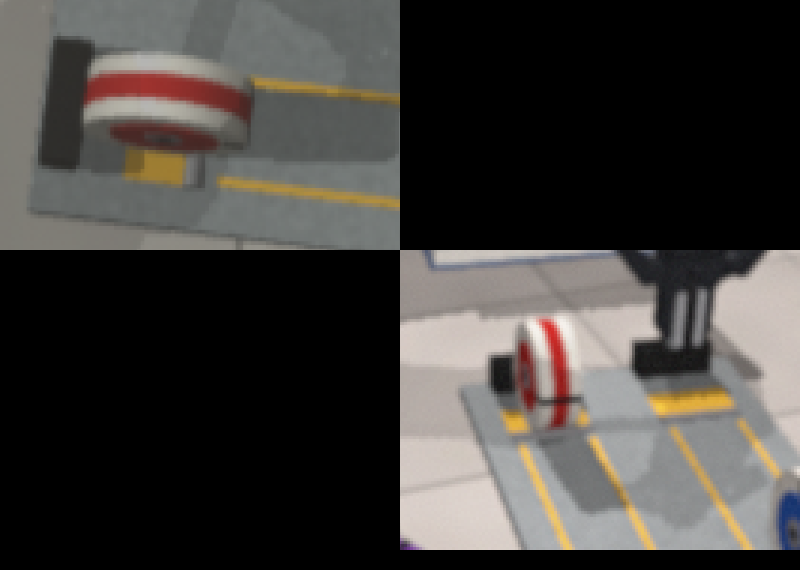

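The wheel stands upright on the spot at local (0.120, 0.066). Its mark is at the rear, about 270° of turn, which matches 213 mm of rolling. The blue wheel has not moved.

```bash
python3 -c "
from rig import job
print(job.close_job())"
```

```text
the job is handed in; nothing more can be done
None
```

The red-hub wheel was rolled over the bar and left standing upright on the yellow spot in its own lane. The blue wheel and mug were not touched, and the job was handed in at about 16.5 s on the robot's clock.

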